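Stand the fallen sauce bottle back in its row

TASK

One sauce bottle has fallen over in the steel sauce tray. Stand it upright again on the tray floor in the gap between the standing bottle and the short jar, setting it down gently without letting it drop or fall. Leave its two neighbours standing where they are, and do not disturb the pickle jar or the tub.

Things in the scene. Friction and masses are not known exactly. Their poses are not given: they have to be found in the camera images.
- tray: Shallow steel tray, the lane, fixed to the table: 98 mm wide (its x), 560 mm long (its y), floor top 4 mm above the table, rim 10 mm high all round and 4 mm thick (inside 90 x 552 mm). Origin: centre of its underside; z up. Its +y half (robot's left) holds the standing row, its -y half the fallen bottle.
- fallen_bottle: Eight-sided amber glass sauce bottle, lying on a flat, roughly along the tray, cap towards its -y end. 152 mm tall: octagonal body, 54 mm across flats, 58 across corners, up to 98 mm from the foot, shoulder sloping to a neck 26 mm thick (118 to 126 mm), round black cap 32 mm wide (126 to 152 mm). 0.2 to 0.45 kg. Origin: centre of its foot; z runs from foot to cap.
- standing_bottle: A bottle of the same kind and size, standing in the tray beside the gap, at either end of it. Origin: centre of its foot; z up.
- short_jar: Short round glass jar with a steel lid, standing in the tray at the other side of the gap: body 62 mm diameter up to 70 mm, lid 58 mm diameter from 78 to 96 mm, 96 mm tall. Origin: centre of its foot; z up. The free gap between it and the standing bottle is 70 to 85 mm wide.
- pickle_jar: Bystander: large green glass jar with white lid, 90 mm diameter, 134 mm tall, on the table beyond the tray. Origin: centre of its foot.
- tub: Bystander: open white plastic bowl, 140 mm diameter, 70 mm tall, on the table beyond the tray. Origin: centre of its underside.
Mind the look-alikes: they are no part of the job. Leave any blue look-alike of the standing_bottle alone.

How it is judged:
By the outcome, as a careful person would: the job done as asked, in the order asked, and still so for the second after the job is handed in, with the robot touching nothing.
It also fails if it takes over 61 s, if anything falls off the work surface, if the arm or the gripper's body presses on something with over 40 N, if the wrist force passes 120 N, or if a joint passes its speed limit or range.

ROBOT

A 6-joint arm with a two-finger parallel gripper is mounted at the origin on the work surface. World frame = base frame: x ahead of the robot, y to its left, z up, the work surface at z = 0. Lengths are in m, angles in degrees, forces in N, time in s.
With the tool pointing down it reaches from about 0.35 to 0.975 m from the base axis. Payload 17.4 kg.
Tool frame: the origin (TCP) lies between the finger pads; the fingertips stand 14 mm ahead of it and the grasp point (between the pads) lies 5 mm behind it; z points along the fingers, x is the direction in which the jaws open and shut, and the axes are right-handed (so a half turn about z gives the same grasp; the last joint's range is limited). The gripper opens to 85 mm and grips with 20 to 120 N. Pads are 22 mm wide; open, the fingers measure 114 mm over their backs; the gripper's body (76 mm by 85 mm) begins 54 mm behind the grasp point. The pads swing forward as they close: fully open they stand 13 mm farther back than shut.
Start: joints at [-77.51, 6.646, 82.598, -0, 90.757, -2.166], TCP at [0.171, -0.653, 0.245] pointing down, gripper open.
Joint ranges: [-162.19, 162.19], [-47.58, 125.68], [4.15, 143.07], [-65.23, 245.23], [0.69, 171.88], [-170.13, 170.13]. Speed limits (degrees/s): [108.29, 108.29, 127.2, 180, 180, 180].

INTERFACE

Orientations are given as [roll, pitch, yaw] about the fixed x, y, z axes, in that order (R = Rz(yaw) Ry(pitch) Rx(roll)).
In Python, from bench import manip, eyes gives the robot as it stands.
- The arm moves only by the tool move_arm, never from a script. Its arguments are lists of equal length, an entry for each row: "translation": the shift along the tool's x, y, z in m, a list of three; "spin": the turn about the tool's z in rad; "fingers": the closure in counts, from 0 (fully open) to 255 (shut). In form: {"translation": [[dx, dy, dz], ...], "spin": [spin, ...], "fingers": [fingers, ...]}. A call has 1 to 10 rows; each row shifts and turns the pose as measured when the row begins, along the tool's axes as they then stand; what a row does not reach is not made up. A row lasts 1/10 s, in which the tool goes at most 50 mm and 8.59 degrees, less where a joint would pass 70% of its speed; a pose out of reach is approached as far as the arm can. A call with a gripper value outside its range is refused whole. The fingers move at their own pace and stop on an object; the grip force is fixed at half the most. Time passes only in rows, so rows that do not move let the fingers close. It gives the time, the measured TCP pose, the force and the opening at its end, in the units of the state.
- manip.state(): the state, without advancing time (a new reading comes with each control period).
- eyes.grab_frame(name): name is "scene" or "top" or "wrist"; returns a dict with "image" (420x560x3 uint8, red, green, blue), "vertical_fov" (degrees; the focal length in pixels is half the picture's height over the tangent of half this angle, whatever the lens; pixels are square), "cx", "cy" (the principal point, pixels), "R" (3x3) and "t" (3): a world point X has camera coordinates R X + t. Camera axes: x right, y down, z forward; pixel columns grow to the right and rows downward; lengths in m; the calibration is good to about 2 mm. A picture is of the moment at which its call begins. There is no depth.
- manip.hand_in(): hands the job in, once; it reports no verdict.
The state is a dict: "t": time; "joint_positions": joint angles; "qvel": joint speeds; "tau": joint torques, N m; "tool_pos": TCP position; "ee_rot": TCP orientation; "force": force on the tool from outside, world axes, zero at the start; "torque": the same for the moment, N m; "finger_gap": finger opening in m.
Only numpy, scipy, OpenCV 4.12 (cv2) and the standard library are available. Lean on these libraries where they do the work, as an engineer would, in place of code of your own. Each camera call takes 0.05 s, during which the arm holds its last target. There are 200 camera calls.

## Working session

There is one attempt and no reset: what is moved stays moved. The work goes in short steps, Python scripts to look and compute and a tool call to move; the robot and the scene stay as the last step left them, time stands still between calls to the robot, and variables do not carry over. Pictures are saved under pics/ and viewed, about 8 in all and at most 12, crops included, and the job is handed in when it is done.

Besides the shell and the picture viewer there is one more tool, called in YAML: its name, and indented under it one key for each argument. move_arm: Moves the arm, as the interface text tells. Its arguments: {"type":"object","properties":{"translation":{"type":"array"},"spin":{"type":"array"},"fingers":{"type":"array"}},"required":["translation","spin","fingers"]}

```bash
mkdir -p pics
cat > h.py <<'E'
from bench import manip, eyes
import numpy as np, cv2
def grab(n,f=None):
    d=eyes.grab_frame(n)
    if f: cv2.imwrite('pics/'+f,d['image'][:,:,::-1])
    return d
def ray(d,u,v,z):
    f=210/np.tan(np.radians(d['vertical_fov'])/2)
    R=np.array(d['R']);t=np.array(d['t'])
    c=-R.T@t; r=R.T@np.array([(u-d['cx'])/f,(v-d['cy'])/f,1])
    return c+r*(z-c[2])/r[2]
def proj(d,X):
    f=210/np.tan(np.radians(d['vertical_fov'])/2)
    p=np.array(d['R'])@np.array(X)+np.array(d['t'])
    return d['cx']+f*p[0]/p[2], d['cy']+f*p[1]/p[2]
E
python3 - <<'E'
from h import *
import pickle
D={n:grab(n,n+'0.png') for n in('top','scene')}
pickle.dump(D,open('d0.pkl','wb'))
a=np.hstack([D['top']['image'],D['scene']['image']]) 
for n in D: print(n,D[n]['vertical_fov'],D[n]['cx'],D[n]['cy'],np.array(D[n]['R']).round(3).tolist(),D[n]['t'])
print(manip.state())
E
```

```text
top 47.91250625158516 277.1240962120094 210.56999839264319 [[0.011, -1.0, 0.012], [-0.989, -0.013, -0.148], [0.148, -0.011, -0.989]] [0.01292539 0.60417894 0.9430014 ]
scene 46.49959833683231 277.62478295129864 212.16911513820065 [[0.289, 0.957, 0.002], [0.753, -0.226, -0.619], [-0.592, 0.18, -0.786]] [-0.22642028 -0.43008722  1.26684685]
{'t': 0.1, 'joint_positions': array([-7.75074261e+01,  6.67365276e+00,  8.26288420e+01,  2.94392749e-04,
        9.07575999e+01, -2.16483689e+00]), 'qvel': array([-0.05214783, -0.05741753, -0.13189539,  0.00202446,  0.03658639,
        0.0296778 ]), 'tau': array([ 3.06944574e-03, -7.33660483e+01, -6.33788037e+01,  6.49094432e-05,
        5.24574905e-03,  2.74763585e-05]), 'tool_pos': array([ 0.17077472, -0.65289651,  0.24464254]), 'ee_rot': array([-1.79997436e+02,  6.00407091e-02, -7.53425841e+01]), 'force': array([-0.17840656,  0.44619163,  0.12471638]), 'torque': array([ 0.00179068, -0.00625942, -0.01672674]), 'finger_gap': 0.08519672511033292}
```

View pics/top0.png

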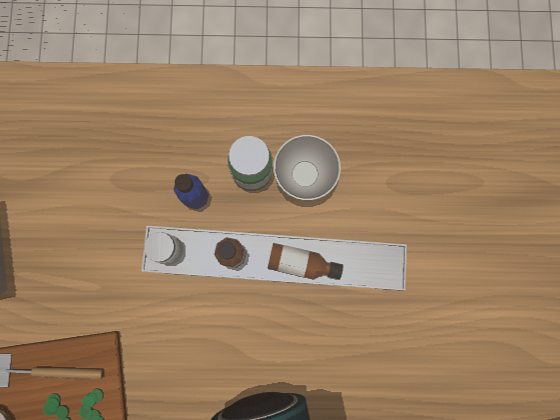

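View pics/scene0.png

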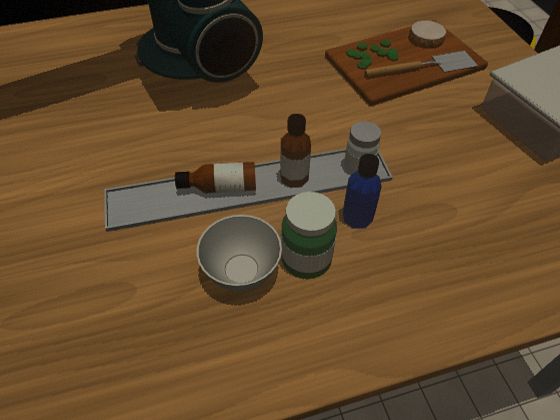

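Top view: jar at (161,247), upright amber bottle with its cap at about (228,251), fallen bottle with foot at x≈270 and cap at about (335,270), blue look-alike at (190,190). In the scene view the row reads the same. I'll enlarge the tray for pixel readings.

Run:
```python
import cv2
a=cv2.imread('pics/top0.png')[220:300,140:360]
cv2.imwrite('pics/c1.png',cv2.resize(a,None,fx=3.6,fy=3.6,interpolation=cv2.INTER_CUBIC))
b=cv2.imread('pics/scene0.png')[105:235,100:400]
cv2.imwrite('pics/c2.png',cv2.resize(b,None,fx=2.6,fy=2.6,interpolation=cv2.INTER_CUBIC))
```

```text
(no output)
```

View pics/c1.png

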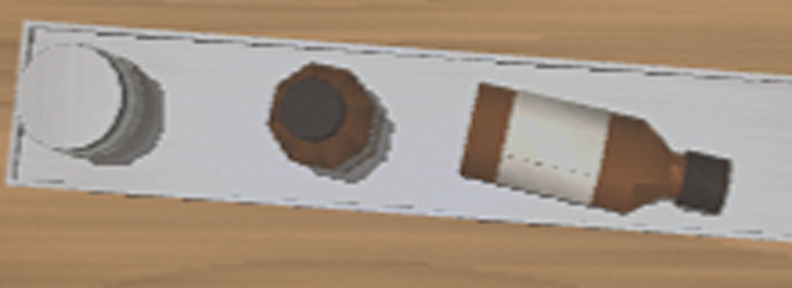

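Run:
```python
from h import *
import pickle
d=pickle.load(open('d0.pkl','rb'))['top']
def p(u,v,z): return ray(d,u/3.6+140-.5+.14,v/3.6+220-.5+.14,z)
P={k:p(*a) for k,a in dict(jar=(71,97,.1),stand=(311,108,.156),foot=(471,131,.031),cap1=(682,179,.031),capend=(728,185.5,.031),tl=(24,22,.01),bl=(7,184,.01)).items()}
for k in P: print(k,P[k].round(4))
for uv in((405,245),(404,290)): print(ray(d,*uv,.01).round(4))
f,c=P['foot'],P['capend']; e=c-f
print(np.linalg.norm(e),np.degrees(np.arctan2(e[1],e[0])))
print('cap mid',(P['cap1']+c)/2)
g=P['jar']-P['stand'];print(np.linalg.norm(g[:2]),np.degrees(np.arctan2(g[1],g[0])))
```

```text
jar [0.522  0.2488 0.1   ]
stand [0.514  0.1138 0.156 ]
foot [0.5099 0.0327 0.031 ]
cap1 [ 0.4836 -0.0898  0.031 ]
capend [ 0.4801 -0.1164  0.031 ]
tl [0.5727 0.3002 0.01  ]
bl [0.4768 0.3052 0.01  ]
[ 0.5379 -0.2559  0.01  ]
[ 0.4425 -0.251   0.01  ]
0.15205769574199635 -101.27551201897302
cap mid [ 0.48184192 -0.10307392  0.031     ]
0.1352175434384655 86.57721089902455
```

```bash
cat >> h.py <<'E'
def plan(target,yaw,n,fing):
    s=manip.state();p=np.array(s['tool_pos']);y=s['ee_rot'][2]
    dy=(yaw-y+180)%360-180;D=(np.array(target)-p)/n
    T=[]
    for i in range(n):
        a=np.radians(y+dy*i/n);c,q=np.cos(a),np.sin(a)
        T.append([round(float(v),3) for v in (D[0]*c+D[1]*q, D[0]*q-D[1]*c, -D[2])])
    print('translation',T,'spin',[round(float(-np.radians(dy/n)),3)]*n,'fingers',[fing]*n)
    print('t',s['t'],p.round(4),np.round(s['ee_rot'],2),'F',np.round(s['force'],1),'gap',round(s['finger_gap'],4))
E
python3 -c "
from h import *
plan([.482,-.103,.15],-11.3,14,80)"
```

```text
translation [[-0.032, -0.031, 0.007], [-0.03, -0.034, 0.007], [-0.027, -0.036, 0.007], [-0.024, -0.038, 0.007], [-0.021, -0.04, 0.007], [-0.018, -0.042, 0.007], [-0.014, -0.043, 0.007], [-0.011, -0.044, 0.007], [-0.007, -0.045, 0.007], [-0.004, -0.045, 0.007], [-0.0, -0.045, 0.007], [0.004, -0.045, 0.007], [0.007, -0.045, 0.007], [0.011, -0.044, 0.007]] spin [-0.08, -0.08, -0.08, -0.08, -0.08, -0.08, -0.08, -0.08, -0.08, -0.08, -0.08, -0.08, -0.08, -0.08] fingers [80, 80, 80, 80, 80, 80, 80, 80, 80, 80, 80, 80, 80, 80]
t 0.1 [ 0.1708 -0.6529  0.2446] [-1.800e+02  6.000e-02 -7.534e+01] F [-0.2  0.4  0.1] gap 0.0852
```

move_arm:
  translation:
    - [-0.032, -0.031, 0.007]
    - [-0.03, -0.034, 0.007]
    - [-0.027, -0.036, 0.007]
    - [-0.024, -0.038, 0.007]
    - [-0.021, -0.04, 0.007]
    - [-0.018, -0.042, 0.007]
    - [-0.014, -0.043, 0.007]
    - [-0.011, -0.044, 0.007]
    - [-0.007, -0.045, 0.007]
    - [-0.004, -0.045, 0.007]
  spin: [-0.08, -0.08, -0.08, -0.08, -0.08, -0.08, -0.08, -0.08, -0.08, -0.08]
  fingers: [80, 80, 80, 80, 80, 80, 80, 80, 80, 80]

```text
t: 1.1
tool_pos: [0.3911, -0.2445, 0.1689]
ee_rot: [-179.8, 0.2, -28.2]
force: [0.4, -0.4, -0.3]
finger_gap: 0.0586
```

```bash
python3 -c "
from h import *
plan([.482,-.103,.15],-11.3,8,80)"
```

```text
translation [[0.002, -0.021, 0.002], [0.002, -0.021, 0.002], [0.003, -0.021, 0.002], [0.004, -0.021, 0.002], [0.005, -0.02, 0.002], [0.005, -0.02, 0.002], [0.006, -0.02, 0.002], [0.007, -0.02, 0.002]] spin [-0.037, -0.037, -0.037, -0.037, -0.037, -0.037, -0.037, -0.037] fingers [80, 80, 80, 80, 80, 80, 80, 80]
t 1.1 [ 0.3911 -0.2445  0.1689] [-179.82    0.21  -28.21] F [ 0.4 -0.4 -0.3] gap 0.0586
```

move_arm:
  translation:
    - [0.002, -0.021, 0.002]
    - [0.002, -0.021, 0.002]
    - [0.003, -0.021, 0.002]
    - [0.004, -0.021, 0.002]
    - [0.005, -0.02, 0.002]
    - [0.005, -0.02, 0.002]
    - [0.006, -0.02, 0.002]
    - [0.007, -0.02, 0.002]
    - [0, 0, 0]
  spin: [-0.037, -0.037, -0.037, -0.037, -0.037, -0.037, -0.037, -0.037, 0]
  fingers: [80, 80, 80, 80, 80, 80, 80, 80, 80]

```text
t: 2.0
tool_pos: [0.483, -0.0896, 0.1499]
ee_rot: [-179.7, 0.3, -10.0]
force: [0.3, -0.3, 0.0]
finger_gap: 0.0589
```

```bash
python3 -c "
from h import *
plan([.482,-.103,.027],-11.3,5,80)
d=grab('wrist','w1.png')
for q in ([.4818,-.103,.031],[.4836,-.0898,.031],[.4801,-.1164,.031]): print(proj(d,q))"
```

```text
translation [[0.0, 0.003, 0.025], [0.0, 0.003, 0.025], [0.0, 0.003, 0.025], [0.0, 0.003, 0.025], [0.0, 0.003, 0.025]] spin [0.005, 0.005, 0.005, 0.005, 0.005] fingers [80, 80, 80, 80, 80]
t 2.0 [ 0.483  -0.0896  0.1499] [-179.68    0.33   -9.97] F [ 0.3 -0.3  0. ] gap 0.0589
(np.float64(284.2082669178882), np.float64(220.55005471533576))
(np.float64(283.6027761881341), np.float64(204.98248132855758))
(np.float64(284.9557488795185), np.float64(235.8447976196486))
```

View pics/w1.png

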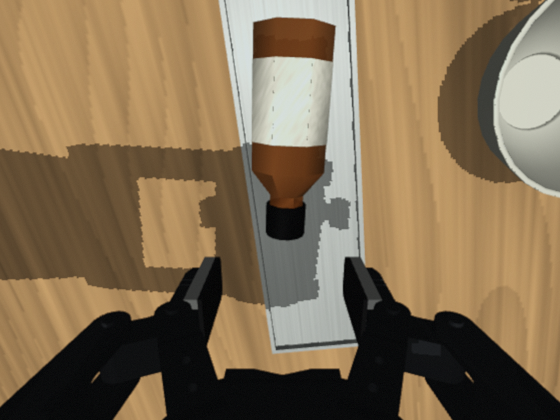

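Wrist view: cap at about (286,221), against a prediction of (284,220.5). The estimate is good, so I go down and grip the cap.

move_arm:
  translation:
    - [0, 0.004, 0.03]
    - [0, 0.004, 0.03]
    - [0, 0.003, 0.03]
    - [0, 0.002, 0.024]
    - [0, 0, 0.008]
  spin: [0.005, 0.005, 0.005, 0.005, 0.005]
  fingers: [80, 80, 80, 80, 80]

```text
t: 2.55
tool_pos: [0.479, -0.1055, 0.0259]
ee_rot: [-179.8, 0.1, -11.8]
force: [0.7, 0.3, -0.3]
finger_gap: 0.0587
```

```bash
python3 -c "
from h import *
plan([.482,-.103,.027],-11.3,1,80)"
```

```text
translation [[0.002, -0.003, -0.001]] spin [-0.008] fingers [80]
t 2.55 [ 0.479  -0.1055  0.0259] [-1.7977e+02  1.4000e-01 -1.1770e+01] F [ 0.7  0.3 -0.3] gap 0.0587
```

move_arm:
  translation:
    - [0.003, -0.003, 0]
    - [0, 0, 0]
    - [0, 0, 0]
    - [0, 0, 0]
    - [0, 0, 0]
    - [0, 0, 0]
    - [0, 0, 0]
  spin: [0, 0, 0, 0, 0, 0, 0]
  fingers: [80, 255, 255, 255, 255, 255, 255]

```text
t: 3.25
tool_pos: [0.4836, -0.1038, 0.0293]
ee_rot: [-179.8, -0.0, -11.8]
force: [-1.2, 0.6, -3.0]
finger_gap: 0.0299
```

move_arm:
  translation:
    - [0, 0, -0.008]
    - [0, 0, -0.012]
    - [0, 0, -0.012]
    - [0.002, 0.01, -0.002]
    - [0.003, 0.015, 0]
    - [0.003, 0.015, 0]
    - [0.003, 0.015, 0]
    - [0.002, 0.01, 0]
    - [0, 0, 0]
  spin: [0, 0, 0, 0, 0, 0, 0, 0, 0]
  fingers: [255, 255, 255, 255, 255, 255, 255, 255, 255]

```text
t: 4.15
tool_pos: [0.4828, -0.1772, 0.0672]
ee_rot: [-179.9, -0.1, -11.8]
force: [0.1, -0.8, -4.3]
finger_gap: 0.0301
```

```bash
python3 -c "
from h import *
d=grab('scene')
a=d['image'][60:260,80:400,::-1]
cv2.imwrite('pics/s1.png',cv2.resize(a,None,fx=2.4,fy=2.4))
print(manip.state()['force'],manip.state()['torque'])"
```

```text
[ 0.34503355  0.23884051 -4.64021265] [-0.35972827  0.11045521  0.0128559 ]
```

View pics/s1.png

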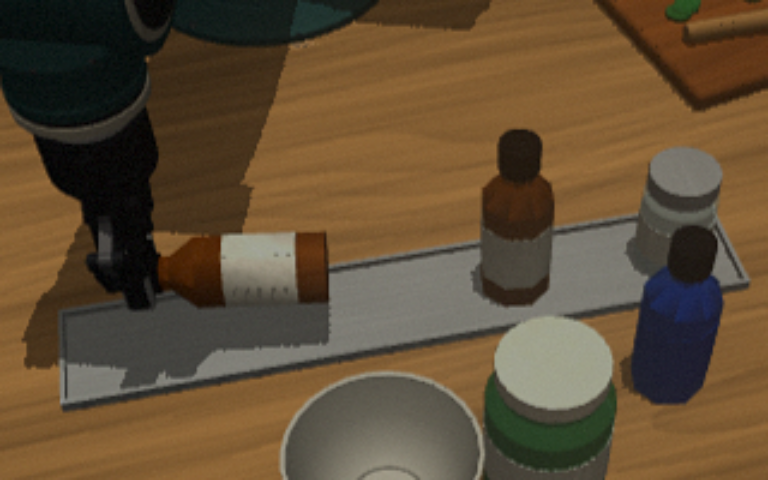

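The lift is rigid: the bottle is horizontal with its foot at (327,268) in the crop, so the pads aren't letting it turn. Torque is 0.38 Nm and weight about 4.6 N. I'll go back down near the floor and ease the grip until it turns in the pads.

move_arm:
  translation:
    - [0, 0, 0.008]
    - [0, 0, 0.012]
    - [0, 0, 0.008]
    - [0, 0, 0]
    - [0, 0, 0]
    - [0, 0, 0]
    - [0, 0, 0]
    - [0, 0, 0]
  spin: [0, 0, 0, 0, 0, 0, 0, 0]
  fingers: [255, 255, 255, 255, 220, 200, 190, 180]

```text
t: 5.0
tool_pos: [0.4825, -0.1747, 0.0358]
ee_rot: [-179.8, -0.0, -11.7]
force: [-0.4, -0.8, -4.0]
finger_gap: 0.0308
```

```bash
python3 -c "
from h import *
s=manip.state();print(s['force'],s['torque'],s['finger_gap'],s['tool_pos'])"
```

```text
[-0.3656383  -0.75456468 -3.9657014 ] [-0.35558542  0.07927194  0.04660836] 0.03080659812768525 [ 0.48245411 -0.17467767  0.03575675]
```

move_arm:
  translation:
    - [0, 0, 0]
    - [0, 0, 0]
    - [0, 0, 0]
    - [0, 0, 0]
  spin: [0, 0, 0, 0]
  fingers: [176, 173, 170, 170]

```text
t: 5.4
tool_pos: [0.4828, -0.1748, 0.0365]
ee_rot: [-179.8, -0.1, -11.7]
force: [-0.8, -0.2, -3.4]
finger_gap: 0.0303
```

```bash
python3 -c "
from h import *
s=manip.state();print(s['force'],s['torque'],s['finger_gap'],s['tool_pos'])"
```

```text
[-0.77072427 -0.17484262 -3.4364679 ] [-0.34267942  0.03962659 -0.06177598] 0.03028236051802164 [ 0.48278446 -0.17484761  0.03645739]
```

move_arm:
  translation:
    - [0, 0, 0]
    - [0, 0, 0]
    - [0, 0, 0]
  spin: [0, 0, 0]
  fingers: [168, 166, 166]

```text
t: 5.7
tool_pos: [0.4828, -0.1748, 0.0365]
ee_rot: [-179.8, -0.1, -11.7]
force: [-1.1, -0.3, -3.4]
finger_gap: 0.0305
```

```bash
python3 -c "
from h import *
s=manip.state();print(s['force'],s['torque'],s['finger_gap'],s['tool_pos'])"
```

```text
[-1.09053953 -0.29151369 -3.38952433] [-0.31392682  0.02385752 -0.00510682] 0.030451666474358072 [ 0.48277349 -0.17483968  0.03645879]
```

move_arm:
  translation:
    - [0, 0, 0]
    - [0, 0, 0]
    - [0, 0, 0]
  spin: [0, 0, 0]
  fingers: [164, 163, 163]

```text
t: 6.0
tool_pos: [0.4828, -0.1749, 0.0365]
ee_rot: [-179.8, -0.1, -11.7]
force: [-0.4, -0.8, -3.4]
finger_gap: 0.0312
```

```bash
python3 -c "
from h import *
s=manip.state();print(s['force'],s['torque'],s['finger_gap'],s['tool_pos'])"
```

```text
[-0.35960124 -0.78608755 -3.35138701] [-0.29022675  0.02128497  0.06550869] 0.0312017631841103 [ 0.48279836 -0.1748558   0.03649075]
```

move_arm:
  translation:
    - [0, 0, 0]
    - [0, 0, 0]
    - [0, 0, 0]
  spin: [0, 0, 0]
  fingers: [162, 161, 161]

```text
t: 6.3
tool_pos: [0.483, -0.1748, 0.0367]
ee_rot: [-179.8, -0.1, -11.7]
force: [-0.2, 0.2, -1.7]
finger_gap: 0.0314
```

```bash
python3 -c "
from h import *
s=manip.state();print(s['force'],s['torque'],s['finger_gap'],s['tool_pos'])
d=grab('scene')
a=d['image'][60:260,80:400,::-1]
cv2.imwrite('pics/s2.png',cv2.resize(a,None,fx=2.4,fy=2.4))
"
```

```text
[-0.21944031  0.19256829 -1.74534223] [-0.04764956  0.09558685  0.03479759] 0.03136344681969176 [ 0.48296372 -0.17477135  0.03672199]
```

View pics/s2.png

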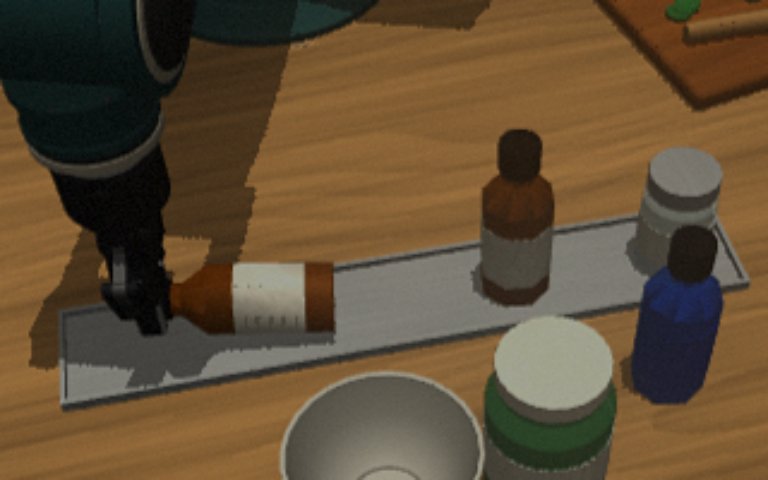

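Scene view: the foot rests on the tray floor at about (333,325) in the crop, and the grip torque has dropped to 0.05 Nm, so the bottle turns in the light grip. Next I swing the cap in an arc about the foot edge.

```bash
cat >> h.py <<'E'
def arc(p0,p1,n):
    L=.1416;f=np.radians(np.linspace(p0,p1,n+1))
    print([[0,round(float(-L*(np.cos(a)-np.cos(b))),4),round(float(-L*(np.sin(b)-np.sin(a))),4)] for a,b in zip(f[:-1],f[1:])])
E
python3 -c "
from h import *
arc(14,46,7);arc(46,101,11)"
```

```text
[[0, -0.0032, -0.0108], [0, -0.004, -0.0106], [0, -0.0048, -0.0102], [0, -0.0056, -0.0098], [0, -0.0064, -0.0093], [0, -0.0071, -0.0088], [0, -0.0078, -0.0082]]
[[0, -0.0093, -0.0082], [0, -0.0099, -0.0073], [0, -0.0105, -0.0065], [0, -0.0111, -0.0055], [0, -0.0115, -0.0045], [0, -0.0118, -0.0035], [0, -0.0121, -0.0025], [0, -0.0123, -0.0014], [0, -0.0123, -0.0003], [0, -0.0123, 0.0008], [0, -0.0122, 0.0018]]
```

move_arm:
  translation:
    - [0, -0.003, -0.011]
    - [0, -0.004, -0.011]
    - [0, -0.005, -0.01]
    - [0, -0.006, -0.01]
    - [0, -0.006, -0.009]
    - [0, -0.007, -0.009]
    - [0, -0.008, -0.008]
    - [0, 0, 0]
  spin: [0, 0, 0, 0, 0, 0, 0, 0]
  fingers: [162, 162, 162, 162, 162, 162, 162, 162]

```text
t: 7.15
tool_pos: [0.4919, -0.1329, 0.1127]
ee_rot: [-179.8, -0.2, -11.7]
force: [-0.2, -0.9, -1.8]
finger_gap: 0.0311
```

```bash
python3 -c "
from h import *
s=manip.state();print(s['force'],s['torque'],s['finger_gap'],s['tool_pos'])
d=grab('scene')
a=d['image'][60:260,80:400,::-1]
cv2.imwrite('pics/s3.png',cv2.resize(a,None,fx=2.4,fy=2.4))
"
```

```text
[-0.1850518  -0.93379939 -1.83156641] [-0.17677194  0.00778801 -0.02824563] 0.031125718390105576 [ 0.49191344 -0.13293591  0.11271319]
```

View pics/s3.png

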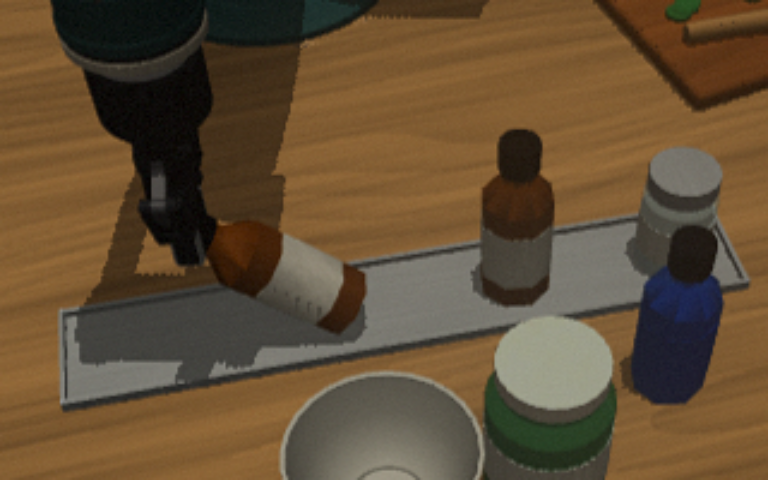

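Tilted about 40° with the foot on the floor at (335,330) in the crop, and swinging as intended. I continue the arc.

move_arm:
  translation:
    - [0, -0.011, -0.006]
    - [0, -0.011, -0.005]
    - [0, -0.011, -0.004]
    - [0, -0.011, -0.004]
    - [0, -0.011, -0.003]
    - [0, -0.012, -0.001]
    - [0, -0.012, 0]
    - [0, 0, 0]
    - [0, 0, 0]
  spin: [0, 0, 0, 0, 0, 0, 0, 0, 0]
  fingers: [161, 161, 161, 161, 161, 161, 161, 161, 161]

```text
t: 8.1
tool_pos: [0.5098, -0.0509, 0.1396]
ee_rot: [-180.0, -0.4, -11.7]
force: [-1.4, -0.1, 2.2]
finger_gap: 0.0313
```

```bash
python3 -c "
from h import *
s=manip.state();print(s['force'],s['torque'],s['finger_gap'],s['tool_pos'])
d=grab('scene')
a=d['image'][60:260,80:400,::-1]
cv2.imwrite('pics/s4.png',cv2.resize(a,None,fx=2.4,fy=2.4))
"
```

```text
[-1.42867772 -0.12068794  2.24450125] [-0.14184004  0.27199578  0.08745179] 0.03125095362349227 [ 0.50983855 -0.05088964  0.13960366]
```

View pics/s4.png

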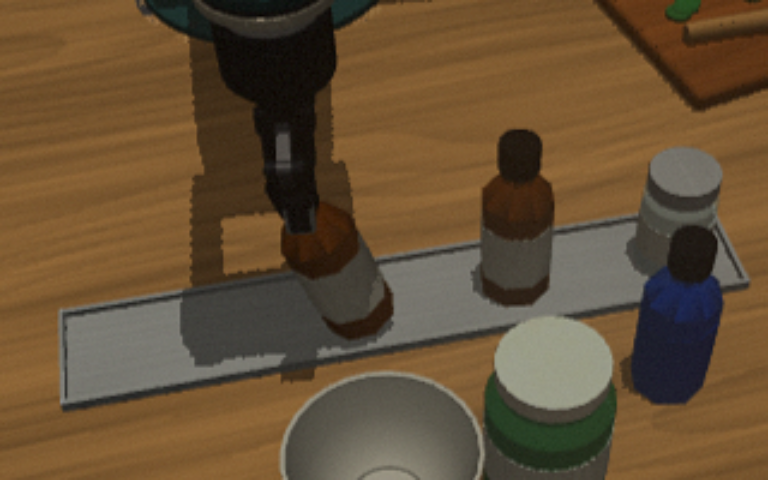

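move_arm:
  translation:
    - [0, -0.008, -0.002]
    - [0, -0.008, 0]
    - [0, -0.008, 0]
    - [0, -0.008, 0]
    - [0, -0.007, 0]
    - [0, 0, 0]
    - [0, 0, 0]
  spin: [0, 0, 0, 0, 0, 0, 0]
  fingers: [161, 161, 161, 161, 161, 161, 161]

```text
t: 8.85
tool_pos: [0.5178, -0.0091, 0.14]
ee_rot: [-180.0, -0.3, -11.8]
force: [-0.1, -0.2, -2.1]
finger_gap: 0.0313
```

```bash
python3 -c "
from h import *
s=manip.state();print(s['force'],s['torque'],s['finger_gap'],s['tool_pos'],s['ee_rot'])
d=grab('scene')
a=d['image'][60:260,80:400,::-1]
cv2.imwrite('pics/s5.png',cv2.resize(a,None,fx=2.4,fy=2.4))
"
```

```text
[-0.11816982 -0.15805101 -2.07489203] [-0.13769305  0.04190098 -0.0634302 ] 0.03128782360022156 [ 0.51776335 -0.00909561  0.13999117] [-179.95005502   -0.27224243  -11.75899721]
```

View pics/s5.png

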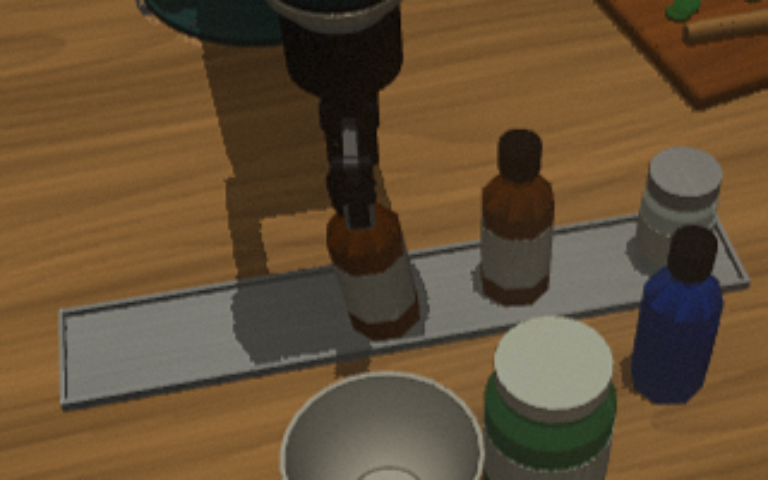

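Nearly upright, leaning about 10° with foot centre at (383,328) in the crop and cap at about (358,210). I keep going with slight downward pressure.

move_arm:
  translation:
    - [0, -0.007, 0.001]
    - [0, -0.007, 0.001]
    - [0, -0.007, 0.001]
    - [0, -0.003, 0.001]
    - [0, 0, 0.001]
  spin: [0, 0, 0, 0, 0]
  fingers: [161, 161, 161, 161, 161]

```text
t: 9.4
tool_pos: [0.5243, 0.0158, 0.1377]
ee_rot: [-180.0, -0.5, -11.8]
force: [-3.5, -1.6, 10.8]
finger_gap: 0.0314
```

```bash
python3 -c "
from h import *
s=manip.state();print(s['force'],s['torque'],s['finger_gap'],s['tool_pos'],s['ee_rot'])
d=grab('scene')
a=d['image'][60:260,80:400,::-1]
cv2.imwrite('pics/s6.png',cv2.resize(a,None,fx=2.4,fy=2.4))
"
```

```text
[-3.54775369 -1.57250201 10.81261131] [-0.37180531  0.94842448  0.03426498] 0.03141220874510844 [0.52432276 0.01578041 0.13768354] [-179.9701881    -0.51613095  -11.83903623]
```

View pics/s6.png

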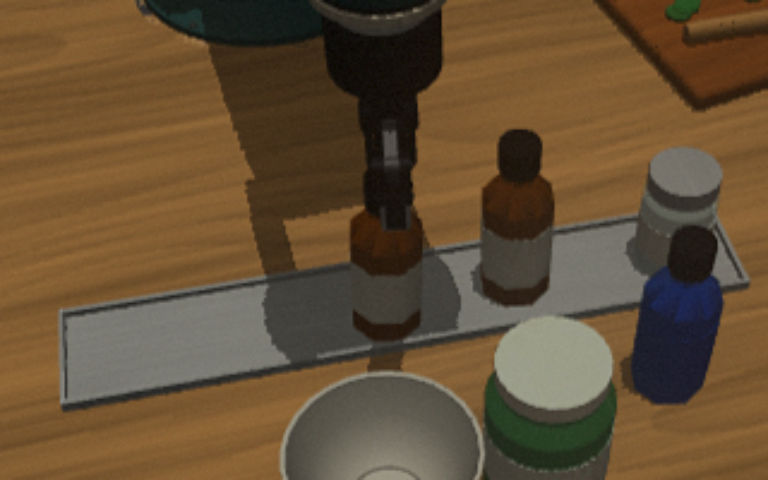

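Upright: shoulder (387,215) sits over foot (387,327) in the crop. I grip firmly and lift clear.

move_arm:
  translation:
    - [0, 0, 0]
    - [0, 0, 0]
    - [0, 0, 0]
    - [0, 0, -0.003]
    - [0, 0, -0.006]
    - [0, 0, -0.012]
    - [0, 0, -0.02]
    - [0, 0, -0.025]
    - [0, 0, -0.025]
    - [0, 0, -0.025]
  spin: [0, 0, 0, 0, 0, 0, 0, 0, 0, 0]
  fingers: [180, 220, 255, 255, 255, 255, 255, 255, 255, 255]

```text
t: 10.45
tool_pos: [0.5218, 0.0174, 0.2569]
ee_rot: [-180.0, -0.1, -11.8]
force: [0.3, 0.1, -4.7]
finger_gap: 0.0307
```

move_arm:
  translation:
    - [0, 0, -0.025]
    - [0, 0, -0.02]
    - [0, 0, -0.012]
    - [0, 0, -0.005]
    - [0, 0, 0]
  spin: [0, 0, 0, 0, 0]
  fingers: [255, 255, 255, 255, 255]

```text
t: 10.95
tool_pos: [0.5215, 0.0174, 0.3284]
ee_rot: [-179.9, -0.5, -11.8]
force: [0.8, -1.2, -3.1]
finger_gap: 0.0307
```

```bash
python3 -c "
from h import *
plan([.518,.180,.325],-3.5,9,255)
s=manip.state();print(s['torque'])"
```

```text
translation [[-0.004, -0.018, 0.0], [-0.004, -0.018, 0.0], [-0.004, -0.018, 0.0], [-0.003, -0.018, 0.0], [-0.003, -0.018, 0.0], [-0.003, -0.018, 0.0], [-0.002, -0.018, 0.0], [-0.002, -0.018, 0.0], [-0.002, -0.018, 0.0]] spin [-0.016, -0.016, -0.016, -0.016, -0.016, -0.016, -0.016, -0.016, -0.016] fingers [255, 255, 255, 255, 255, 255, 255, 255, 255]
t 10.95 [0.5215 0.0174 0.3284] [-179.9    -0.53  -11.84] F [ 0.8 -1.2 -3.1] gap 0.0307
[ 0.08324655 -0.01452315  0.04839729]
```

move_arm:
  translation:
    - [-0.002, -0.008, 0]
    - [-0.004, -0.016, 0]
    - [-0.004, -0.019, 0]
    - [-0.003, -0.019, 0]
    - [-0.003, -0.019, 0]
    - [-0.003, -0.019, 0]
    - [-0.003, -0.018, 0]
    - [-0.002, -0.014, 0]
    - [-0.001, -0.008, 0]
    - [0, 0, 0]
  spin: [-0.016, -0.016, -0.016, -0.016, -0.016, -0.016, -0.016, -0.016, -0.016, 0]
  fingers: [255, 255, 255, 255, 255, 255, 255, 255, 255, 255]

```text
t: 11.95
tool_pos: [0.5133, 0.1686, 0.3175]
ee_rot: [179.9, 0.3, -2.8]
force: [-0.9, -0.6, -3.0]
finger_gap: 0.0307
```

```bash
python3 -c "
from h import *
plan([.518,.180,.325],-3.5,3,255)
s=manip.state();print(s['torque'])"
```

```text
translation [[0.001, -0.004, -0.002], [0.001, -0.004, -0.002], [0.001, -0.004, -0.002]] spin [0.004, 0.004, 0.004] fingers [255, 255, 255]
t 11.95 [0.5133 0.1686 0.3175] [179.89   0.27  -2.84] F [-0.9 -0.6 -3. ] gap 0.0307
[ 0.00297914 -0.01129406 -0.02414799]
```

Correct, then look at the top view before going down.

move_arm:
  translation:
    - [0.002, -0.004, 0]
    - [0.002, -0.004, 0]
    - [0.001, -0.003, 0]
    - [0, 0, 0]
    - [0, 0, 0]
  spin: [0.004, 0.004, 0.004, 0, 0]
  fingers: [255, 255, 255, 255, 255]

```text
t: 12.45
tool_pos: [0.5199, 0.1787, 0.3172]
ee_rot: [179.9, 0.3, -3.7]
force: [-0.4, 0.8, -4.1]
finger_gap: 0.0305
```

```bash
python3 -c "
from h import *
plan([.518,.180,.14],-3.5,10,255)
d=grab('scene');a=d['image'][0:240,180:460,::-1]
a=cv2.resize(a,None,fx=1.7,fy=1.7)
w=grab('wrist')['image'][:,:,::-1]; w=cv2.resize(w,None,fx=.56,fy=.56)
o=np.zeros((408,800,3),np.uint8);o[:408,:476]=a[:408];o[:w.shape[0],480:480+w.shape[1]]=w[:,:320]
cv2.imwrite('pics/s7.png',o)
for q in ([.518,.18,.31],[.518,.18,.19]):
  u,v=proj(d,q);print((u-180)*1.7,v*1.7)
s=manip.state();print(s['torque'])"
```

```text
translation [[-0.0, -0.0, 0.018], [-0.0, -0.0, 0.018], [-0.0, -0.0, 0.018], [-0.0, -0.0, 0.018], [-0.0, -0.0, 0.018], [-0.0, -0.0, 0.018], [-0.0, -0.0, 0.018], [-0.0, -0.0, 0.018], [-0.0, -0.0, 0.018], [-0.0, -0.0, 0.018]] spin [-0.0, -0.0, -0.0, -0.0, -0.0, -0.0, -0.0, -0.0, -0.0, -0.0] fingers [255, 255, 255, 255, 255, 255, 255, 255, 255, 255]
t 12.45 [0.5199 0.1787 0.3172] [179.85   0.27  -3.73] F [-0.4  0.8 -4.1] gap 0.0305
272.5730464383852 58.338479698163425
260.3993732856837 165.26972060288912
[ 0.02791175 -0.00295918 -0.04359003]
```

View pics/s7.png

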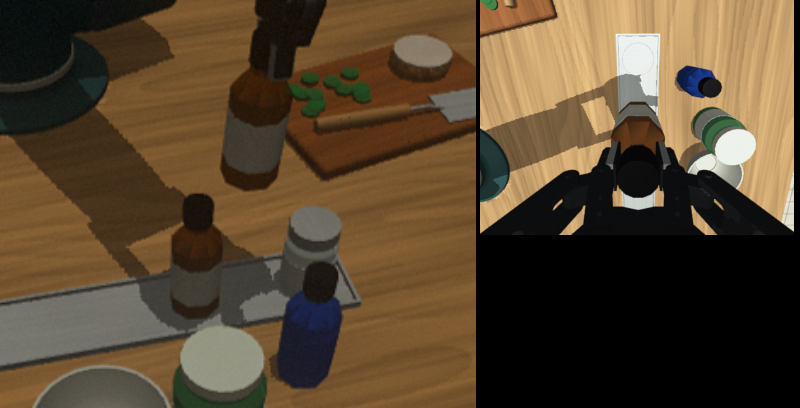

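In the scene view the held bottle has its foot at about (250,178) where I predicted (259,172), so it leans a few degrees with the foot towards the standing bottle. I'll measure that in code.

```bash
cat > tilt.py <<'E'
from h import *
from scipy.optimize import least_squares
def tilt():
    s=manip.state();p=np.array(s['tool_pos'])+[0,0,.005]
    d=grab('scene');im=d['image'].astype(int)
    m=((im[...,0]>im[...,2]*2.2)&(im[...,0]>35)|((im.min(2)>60)&(im.max(2)-im.min(2)<40))).astype(np.uint8)
    foot=proj(d,p-[0,0,.139]);u0,v0=int(foot[0]),int(foot[1])
    sh=proj(d,p-[0,0,.055]);R=[]
    hsv=cv2.cvtColor(d['image'],cv2.COLOR_RGB2HSV)
    for v in range(int(sh[1]),v0-6):
        uc=sh[0]+(foot[0]-sh[0])*(v-sh[1])/(foot[1]-sh[1])
        row=cv2.GaussianBlur(d['image'],(3,3),0)[v].astype(float).sum(1)
        g=np.abs(np.diff(row));a=int(uc)
        l=np.arange(a-28,a-10);r=np.arange(a+10,a+28)
        L=l[np.argmax(g[l])];Q=r[np.argmax(g[r])];R.append((v,L,Q,(L+Q+1)/2,uc))
    R=np.array(R);w=R[:,2]-R[:,1];k=np.abs(w-np.median(w))<4;R=R[k]
    print(len(R),'width',np.median(w),'offset mid-vertical px: top',(R[:8,3]-R[:8,4]).mean().round(2),'bottom',(R[-8:,3]-R[-8:,4]).mean().round(2))
    def res(q):
        a=p+[0,q[1],0];o=[]
        b=a+np.array([0,-np.sin(q[0])*.139,-np.cos(q[0])*.139])
        A=proj(d,a);B=proj(d,b)
        return A[0]+(B[0]-A[0])*(R[:,0]-A[1])/(B[1]-A[1])-R[:,3]
    f=least_squares(res,[0.,0.],loss='soft_l1');print('tilt deg (foot to -y +)',np.degrees(f.x[0]).round(2),'shift y',f.x[1].round(4),'rms',np.sqrt((f.fun**2).mean()).round(2))
tilt();print(manip.state()['t'],manip.state()['torque'],manip.state()['force'])
E
python3 tilt.py
```

```text
33 width 36.0 offset mid-vertical px: top -4.33 bottom -6.08
tilt deg (foot to -y +) 2.85 shift y -0.0054 rms 0.76
12.6 [ 0.0134979  -0.05513824 -0.03774197] [ 0.63661717 -0.51907145 -2.98854074]
```

Foot is off by about −10 mm in y, with a tilt of roughly 3°. I shift +11 mm in y and descend part way.

move_arm:
  translation:
    - [-0.001, -0.005, 0]
    - [0, -0.005, 0]
    - [0, 0, 0.01]
    - [0, 0, 0.02]
    - [0, 0, 0.025]
    - [0, 0, 0.025]
    - [0, 0, 0.02]
    - [0, 0, 0.012]
    - [0, 0, 0.004]
    - [0, 0, 0]
  spin: [0, 0, 0, 0, 0, 0, 0, 0, 0, 0]
  fingers: [255, 255, 255, 255, 255, 255, 255, 255, 255, 255]

```text
t: 13.6
tool_pos: [0.5179, 0.1899, 0.1937]
ee_rot: [179.8, 0.3, -3.7]
force: [0.2, -0.5, -3.9]
finger_gap: 0.0305
```

```bash
python3 tilt.py; python3 -c "
from h import *
plan([.518,.190,.152],-3.5,4,255)"
```

```text
17 width 34.0 offset mid-vertical px: top -4.13 bottom -6.12
tilt deg (foot to -y +) 5.74 shift y -0.0023 rms 0.27
13.65 [ 0.00769197 -0.06880119 -0.04320695] [ 0.4259753  -0.51820328 -4.24437803]
translation [[-0.0, -0.0, 0.011], [-0.0, -0.0, 0.011], [-0.0, -0.0, 0.011], [-0.0, -0.0, 0.011]] spin [-0.001, -0.001, -0.001, -0.001] fingers [255, 255, 255, 255]
t 13.65 [0.5181 0.1899 0.1942] [179.86   0.26  -3.65] F [ 0.4 -0.5 -4.2] gap 0.0306
```

move_arm:
  translation:
    - [0, -0.002, 0.01]
    - [0, 0, 0.012]
    - [0, 0, 0.01]
    - [0, 0, 0.006]
    - [0, 0, 0.003]
    - [0, 0, 0]
  spin: [0, 0, 0, 0, 0, 0]
  fingers: [255, 255, 255, 255, 255, 255]

```text
t: 14.25
tool_pos: [0.5188, 0.1923, 0.1515]
ee_rot: [179.9, 0.1, -3.6]
force: [0.2, 0.3, -3.4]
finger_gap: 0.0305
```

move_arm:
  translation:
    - [0, 0, 0.002]
    - [0, 0, 0.001]
    - [0, 0, 0.001]
  spin: [0, 0, 0]
  fingers: [255, 255, 255]

```text
t: 14.55
tool_pos: [0.5191, 0.1924, 0.148]
ee_rot: [179.9, 0.1, -3.7]
force: [-0.2, 0.2, -4.0]
finger_gap: 0.0309
```

move_arm:
  translation:
    - [0, 0, 0.002]
    - [0, 0, 0.002]
    - [0, 0, 0.001]
  spin: [0, 0, 0]
  fingers: [255, 255, 255]

```text
t: 14.85
tool_pos: [0.5192, 0.1924, 0.143]
ee_rot: [179.9, 0.0, -3.7]
force: [-0.4, 0.9, -3.8]
finger_gap: 0.0306
```

move_arm:
  translation:
    - [0, 0, 0.001]
    - [0, 0, 0.001]
  spin: [0, 0]
  fingers: [255, 255]

```text
t: 15.05
tool_pos: [0.5193, 0.1924, 0.1408]
ee_rot: [180.0, 0.0, -3.7]
force: [-0.1, 0.1, -3.9]
finger_gap: 0.0306
```

move_arm:
  translation:
    - [0, 0, 0.001]
    - [0, 0, 0.001]
  spin: [0, 0]
  fingers: [255, 255]

```text
t: 15.25
tool_pos: [0.5193, 0.1924, 0.1387]
ee_rot: [179.9, 0.0, -3.7]
force: [0.3, -0.4, -3.7]
finger_gap: 0.0304
```

move_arm:
  translation:
    - [0, 0, 0.001]
    - [0, 0, 0.0]
  spin: [0, 0]
  fingers: [255, 255]

```text
t: 15.45
tool_pos: [0.5194, 0.1924, 0.1379]
ee_rot: [180.0, -0.0, -3.7]
force: [-0.2, -0.2, -2.5]
finger_gap: 0.031
```

First contact. I ease the grip and press lightly to square the foot on the floor.

move_arm:
  translation:
    - [0, 0, 0]
    - [0, 0, 0]
    - [0, 0, 0.001]
    - [0, 0.003, 0.001]
    - [0, 0.003, 0.001]
    - [0, 0.002, 0.001]
    - [0, 0, 0]
  spin: [0, 0, 0, 0, 0, 0, 0]
  fingers: [180, 168, 163, 162, 162, 162, 162]

```text
t: 16.15
tool_pos: [0.5196, 0.1848, 0.137]
ee_rot: [-179.9, -0.2, -3.6]
force: [-0.2, 0.4, -4.3]
finger_gap: 0.0315
```

```bash
python3 tilt.py
```

```text
13 width 33.0 offset mid-vertical px: top -3.26 bottom -3.56
tilt deg (foot to -y +) 3.26 shift y -0.0031 rms 0.35
16.2 [-0.00209417  0.0029517   0.00753817] [-0.20511669 -0.08705806 -1.53825633]
```

move_arm:
  translation:
    - [0, 0.003, 0.002]
    - [0, 0.002, 0.001]
    - [0, 0, 0.001]
    - [0, 0, 0]
  spin: [0, 0, 0, 0]
  fingers: [161, 161, 161, 161]

```text
t: 16.6
tool_pos: [0.5203, 0.1806, 0.1363]
ee_rot: [-179.7, -0.4, -3.6]
force: [-0.4, -1.4, -3.7]
finger_gap: 0.0312
```

```bash
python3 tilt.py
```

```text
14 width 31.0 offset mid-vertical px: top -1.86 bottom -2.39
tilt deg (foot to -y +) 1.8 shift y -0.0018 rms 1.2
16.65 [ 0.06543097 -0.04432194  0.04113385] [ 0.72955605  0.30843634 -3.70615764]
```

move_arm:
  translation:
    - [0, 0.001, 0.002]
    - [0, 0, 0.002]
    - [0, 0, 0.001]
  spin: [0, 0, 0]
  fingers: [161, 161, 161]

```text
t: 16.95
tool_pos: [0.5218, 0.1807, 0.1356]
ee_rot: [-179.5, -0.7, -3.6]
force: [-5.6, 0.5, 7.2]
finger_gap: 0.0314
```

```bash
python3 tilt.py
```

```text
15 width 32.0 offset mid-vertical px: top -2.43 bottom -2.07
tilt deg (foot to -y +) -1.13 shift y -0.0063 rms 1.03
17.0 [ 0.19418535  1.23038225 -0.05088153] [-5.63917787  1.91275508 13.20115729]
```

Pressed flat now, tilt about 0. I ease off the pressure, then open slowly.

move_arm:
  translation:
    - [0, 0, -0.001]
    - [0, 0, 0]
    - [0, 0, 0]
    - [0, 0, 0]
    - [0, 0, 0]
    - [0, 0, 0]
    - [0, 0, 0]
  spin: [0, 0, 0, 0, 0, 0, 0]
  fingers: [161, 160, 158, 155, 150, 140, 130]

```text
t: 17.7
tool_pos: [0.5218, 0.1802, 0.1356]
ee_rot: [-179.6, -0.7, -3.6]
force: [-0.0, 0.6, 0.0]
finger_gap: 0.0419
```

```bash
python3 tilt.py
```

```text
13 width 32.0 offset mid-vertical px: top -1.46 bottom -1.43
tilt deg (foot to -y +) -3.0 shift y -0.0066 rms 0.97
17.75 [0.00285357 0.02172049 0.0338803 ] [-0.24073404 -0.45408955  0.69224308]
```

move_arm:
  translation:
    - [0, 0, 0]
    - [0, 0, 0]
    - [0, 0, -0.01]
    - [0, 0, -0.02]
    - [0, 0, -0.03]
    - [0, 0, -0.03]
    - [0, 0, -0.03]
    - [0, 0, -0.02]
    - [0, 0, 0]
  spin: [0, 0, 0, 0, 0, 0, 0, 0, 0]
  fingers: [110, 90, 90, 90, 90, 90, 90, 90, 90]

```text
t: 18.65
tool_pos: [0.5193, 0.179, 0.2852]
ee_rot: [-179.5, -0.7, -3.6]
force: [-0.1, 0.7, 0.0]
finger_gap: 0.0554
```

```bash
python3 -c "
from h import *
d=grab('scene');a=cv2.resize(d['image'][60:260,160:420,::-1],None,fx=1.9,fy=1.9)
t=grab('top');b=cv2.resize(t['image'][140:310,130:290,::-1],None,fx=1.9,fy=1.9)
o=np.zeros((380,800,3),np.uint8);o[:,:494]=a;o[:323,496:800]=b
cv2.imwrite('pics/s8.png',o)
i=cv2.imread('pics/scene0.png')[:,:,::-1];df=np.abs(i.astype(int)-d['image']).max(2)
for n,r in dict(stand=(115,190,280,312),jar=(122,172,345,382),pickle=(195,275,280,340),tub=(218,290,195,280),blue=(155,228,343,382)).items(): print(n,(df[r[0]:r[1],r[2]:r[3]]>40).mean().round(3))"
```

```text
stand 0.102
jar 0.001
pickle 0.0
tub 0.0
blue 0.0
```

View pics/s8.png

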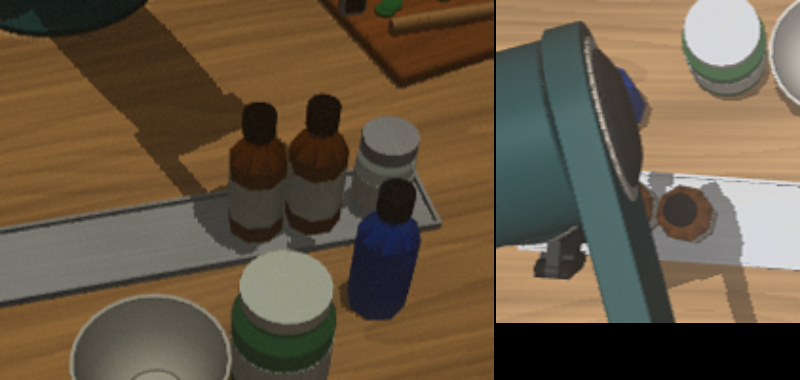

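Final view: the bottle stands upright in the gap with its cap at (323,112) and foot at (314,222). The neighbour's cap is at (260,122) in the crop, which is scene (297,124), the same as at the start. The gripper is clear, so I hand in.

```bash
python3 -c "
from h import *
print(manip.hand_in())"
```

```text
the job is handed in; nothing more can be done
None
```

The fallen bottle now stands upright on the tray floor in the gap between the standing bottle and the short jar. I handed the job in at about 19 s, with the gripper open and well above everything.

**How:** I gripped the bottle by its cap, but at full grip it would not turn in the pads. I eased the grip, swung the cap up in an arc about the foot edge, then gripped firmly and carried it over the standing bottle. I squared the foot on the floor under a light grip before releasing.

**Last checks:**
- **Placed bottle:** it looks upright in the last scene picture, and the gripper force was about zero after release. My fitted tilt then read −3°, but on few edge points; top and bottom offsets agreed, so I took it as upright.
- **Neighbours:** the short jar, pickle jar, tub and blue look-alike showed almost no image change from the start. The standing bottle's image patch changed by 10%. I put that down to shadow and the new bottle beside it, since its cap is within about a pixel of where it began.
- **Forces:** the most I saw was about 13 N, while pressing the foot flat, against a limit of 40 N.
- **Top view:** it was partly blocked by the arm, so the final position in the gap rests on the scene view.

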